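# Put four mixed-up dropper bottles back in their own drip dishes

## Robot

A 6-joint arm with a two-finger parallel gripper is mounted at the origin on a cart in front of the work surface, level with it; the furniture and walls round the work are solid. World frame = base frame: x ahead of the robot, y to its left, z up, the work surface at z = 0. Lengths are in m, angles in rad, forces in N, time in s.
With the tool pointing down it reaches from about 0.35 to 0.775 m from the base axis. Payload 7.3 kg.
Tool frame: the origin (TCP) lies midway between the tips of the shut fingers; the grasp point (between the pads) lies 19 mm behind it; z points along the fingers, y is the line along which they close (so a half turn about z gives the same grasp; the last joint's range is limited). The gripper opens to 92 mm and grips with 3 to 60 N. Pads are 19 mm wide; open, the fingers measure 130 mm over their backs; the gripper's body (75 mm by 190 mm) begins 47 mm behind the grasp point.
Start: joints at [-1.425, 0.342, 1.524, -0, 1.275, -0.146], TCP at [0.151, -0.503, 0.227] pointing down, gripper open.
Joint ranges: [-2.53, 2.53], [-0.77, 2.02], [0.04, 2.7], [-1, 4.14], [0.28, 2.66], [-3.11, 3.11]. Speed limits (rad/s): [2.57, 2.57, 3.14, 3.14, 3.14, 3.14].

## Interface

Orientations are given as [roll, pitch, yaw] about the fixed x, y, z axes, in that order (R = Rz(yaw) Ry(pitch) Rx(roll)).
In Python, from cell import robot, read_camera, camera_params, nets gives the robot as it stands. The module is installed in compiled form; this text tells all that it offers.
- The arm moves only by the tool step_arm, never from a script. Its argument "steps" is a list of rows, each an object of numbers: "x", "y", "z": the shift along the tool's x, y, z as a fraction of full scale; "rx", "ry", "rz": the turn, a rotation vector about the tool's x, y, z as a fraction of full scale; "claw": the opening, from -1 (shut) to 1 (fully open). In form: [{"x": .., "y": .., "z": .., "rx": .., "ry": .., "rz": .., "claw": ..}, ...]. A call has 1 to 12 rows; each row is the pose to reach, as a shift and turn from the pose commanded when the call began, along the tool's axes at that moment; what a row does not reach only later rows make up. Full scale, the value 1, is 750 mm for a shift and pi/4 rad for a turn. A row lasts 1/12 s, in which the tool goes at most 41.7 mm and 7.16 degrees, less where a joint would pass 70% of its speed; a pose out of reach is approached as far as the arm can. A call with a number of a shift or a turn outside -1 to 1 is refused whole. A call with a gripper value outside its range is refused whole. The fingers move at their own pace and stop on an object; "squeeze" is the grip in N (left out, the last holds). Time passes only in rows, so rows that repeat a pose let the fingers close. It gives the time, the measured TCP pose, the force, the opening and the grip force at its end, in the units of the state.
- robot.observe(): the state, without advancing time (a new reading comes with each control period).
- read_camera(name): name is "side" or "top"; returns (picture, depth): 420x560x3 uint8, blue, green, red; 420x560 float32, m along the optical axis (not along the pixel's ray), 0 where there is no reading.
- camera_params(name): a dict with "fx", "fy", "cx", "cy" (pixels), "R" (3x3) and "t" (3): a world point X has camera coordinates R X + t. Camera axes: x right, y down, z forward; pixel columns grow to the right and rows downward; lengths in m; the calibration is good to about 2 mm. A picture is of the moment at which its call begins. camera_params takes no time and is no camera call.
- robot.hand_in(): hands the job in; it is judged then, once.
Trained networks look in the newest picture that a camera, given by its name, has taken for a name from the list of things; names that differ only in an ending like _2 or _b are one class to them, and where a whole thing is asked for, a point or a joint stands for the part that bears it (a point fixed in the world has none). Each returns a list of dicts, best first, with "conf" (0 to 1); they miss things now and then, are a little off and sometimes report something else, mostly with a low value. They report only what shows in the picture. A call takes as long as a camera call. They do not tell look-alikes from the thing itself.
- nets.masks_of(camera, query): "region" (420x560 bool, what is visible of it) and "box" ([left, top, right, bottom] in pixels, round what is visible of it).
- nets.landmark_of(camera, query): "pixel" ([row, column] in pixels: a listed point, or the origin of a listed thing).
The state is a dict: "time": time; "qpos": joint angles; "qvel": joint speeds; "joint_efforts": joint torques, N m; "tool_pos": TCP position; "tool_rot": TCP orientation; "contact_force": force on the tool from outside, world axes, zero at the start; "torque": the same for the moment, N m; "opening": finger opening in m; "grip_force": force on a finger pad.
Only numpy, scipy, OpenCV 4.12 (cv2) and the standard library are available. Lean on these libraries where they do the work, as an engineer would, in place of code of your own. Each camera call takes 0.05 s, during which the arm holds its last target. There are 200 camera calls.

## Task

The four dropper bottles that stand in drip dishes on the worktop have been put back in the wrong drip dishes: move each one to the dish of its own cap colour, so that it stands upright, flat on the dish floor inside the rim. Bottles may stand only in dishes, never on the bare worktop, so use the spare grey dish for parking and leave it empty at the end; do not tip any bottle over.

Things in the scene. Friction and masses are not known exactly. Their poses are not given: they have to be found in the camera images.
- bottle_orange: Loose dropper bottle, amber-brown glass with an orange screw cap and orange stripe; 31 mm diameter, 70 mm tall. Round straight body below, gripped by its sides anywhere from 10 to 42 mm above the underside; it narrows above to an 18 mm cap. Origin: centre of the underside; z is up along the bottle. Weighs under 0.1 kg. (Bottles without a dish at the back wall are not meant.)
- bottle_blue: Loose dropper bottle, white plastic with a blue screw cap and blue stripe; 31 mm diameter, 74 mm tall. Round straight body below, gripped by its sides anywhere from 10 to 42 mm above the underside; it narrows above to an 18 mm cap. Origin: centre of the underside; z is up along the bottle. Weighs under 0.1 kg. (Bottles without a dish at the back wall are not meant.)
- bottle_green: Loose dropper bottle, amber-brown glass with a green screw cap and green stripe; 31 mm diameter, 70 mm tall. Round straight body below, gripped by its sides anywhere from 10 to 42 mm above the underside; it narrows above to an 18 mm cap. Origin: centre of the underside; z is up along the bottle. Weighs under 0.1 kg. (Bottles without a dish at the back wall are not meant.)
- bottle_purple: Loose dropper bottle, amber-brown glass with a purple screw cap and purple stripe; 31 mm diameter, 70 mm tall. Round straight body below, gripped by its sides anywhere from 10 to 42 mm above the underside; it narrows above to an 18 mm cap. Origin: centre of the underside; z is up along the bottle. Weighs under 0.1 kg. (Bottles without a dish at the back wall are not meant.)
- dish_orange: Round shallow orange drip dish fixed to the worktop, 64 mm outer diameter, 8 mm high overall, with a flat inner floor of 56 mm diameter lying 5 mm above the worktop and a raised rim 4 mm wide. Origin: centre of its underside, at worktop height. At the start another colour's bottle stands in it.
- dish_blue: Round shallow blue drip dish fixed to the worktop, 64 mm outer diameter, 8 mm high overall, with a flat inner floor of 56 mm diameter lying 5 mm above the worktop and a raised rim 4 mm wide. Origin: centre of its underside, at worktop height. At the start another colour's bottle stands in it.
- dish_green: Round shallow green drip dish fixed to the worktop, 64 mm outer diameter, 8 mm high overall, with a flat inner floor of 56 mm diameter lying 5 mm above the worktop and a raised rim 4 mm wide. Origin: centre of its underside, at worktop height. At the start another colour's bottle stands in it.
- dish_purple: Round shallow purple drip dish fixed to the worktop, 64 mm outer diameter, 8 mm high overall, with a flat inner floor of 56 mm diameter lying 5 mm above the worktop and a raised rim 4 mm wide. Origin: centre of its underside, at worktop height. At the start another colour's bottle stands in it.
- dish_grey: Round shallow dark grey drip dish fixed to the worktop, 64 mm outer diameter, 8 mm high overall, with a flat inner floor of 56 mm diameter lying 5 mm above the worktop and a raised rim 4 mm wide. Origin: centre of its underside, at worktop height. Empty at the start; the parking place.
Not all that is in view belongs to the job. Leave any pink look-alike of the dish_orange alone.

How it is judged:
By the outcome, as a careful person would: the job done as asked, in the order asked, and still so for the second after the job is handed in, with the robot touching nothing.
It also fails if it takes over 131 s, if anything falls off the work surface, if the arm or the gripper's body presses on something with over 40 N, if the wrist force passes 120 N, or if a joint passes its speed limit or range.

## Working session

There is one attempt and no reset: what is moved stays moved. The work goes in short steps, Python scripts to look and compute and a tool call to move; the robot and the scene stay as the last step left them, time stands still between calls to the robot, and variables do not carry over. Pictures are saved under pics/ and viewed, at most 14 in all, crops included, and the job is handed in when it is done.

Besides the shell and the picture viewer there is one more tool, called as name(argument=value, ...), one argument or row to a line, values as JSON. step_arm: Moves the arm, as the interface text tells. Its arguments: {"type":"object","properties":{"steps":{"type":"array","items":{"type":"object","properties":{"x":{"type":"number","minimum":-1,"maximum":1},"y":{"type":"number","minimum":-1,"maximum":1},"z":{"type":"number","minimum":-1,"maximum":1},"rx":{"type":"number","minimum":-1,"maximum":1},"ry":{"type":"number","minimum":-1,"maximum":1},"rz":{"type":"number","minimum":-1,"maximum":1},"claw":{"type":"number"}}}},"squeeze":{"type":"number"}},"required":["steps"]}

```bash
mkdir -p pics; python3 - <<'E'
from cell import robot, read_camera, camera_params, nets
import cv2,numpy as np
s=robot.observe(); print({k:np.round(v,3) for k,v in s.items()})
for c in("top","side"):
    im,d=read_camera(c); cv2.imwrite(f"pics/{c}0.png",im); np.save(f"pics/{c}0.npy",d)
    p=camera_params(c); print(c,np.round(p["R"],3).tolist(),np.round(p["t"],3),p["fx"],p["cx"],p["cy"])
E
```

```text
{'time': np.float64(0.0), 'qpos': array([-1.425,  0.343,  1.525, -0.   ,  1.275, -0.146]), 'qvel': array([ 0.   , -0.001,  0.   ,  0.002, -0.   , -0.   ]), 'joint_efforts': array([-2.0000e-03, -4.3125e+01, -2.4422e+01,  7.2000e-02,  5.6000e-02,
       -0.0000e+00]), 'tool_pos': array([ 0.151, -0.502,  0.226]), 'tool_rot': array([-3.14 , -0.   ,  0.292]), 'contact_force': array([ 0.305, -0.776,  0.972]), 'torque': array([-0.004,  0.038, -0.025]), 'grip_force': np.float64(0.0), 'opening': np.float64(0.092)}
top [[0.011, -1.0, 0.007], [-0.995, -0.011, -0.095], [0.095, -0.006, -0.995]] [0.261 0.502 1.208] 444.4363019648926 278.68256718320777 212.79653187827776
side [[-0.999, 0.046, -0.003], [0.027, 0.55, -0.835], [-0.037, -0.834, -0.55]] [ 0.485 -0.12   1.665] 510.73249950531647 277.52856721344995 206.19604911336572
```

View pics/top0.png

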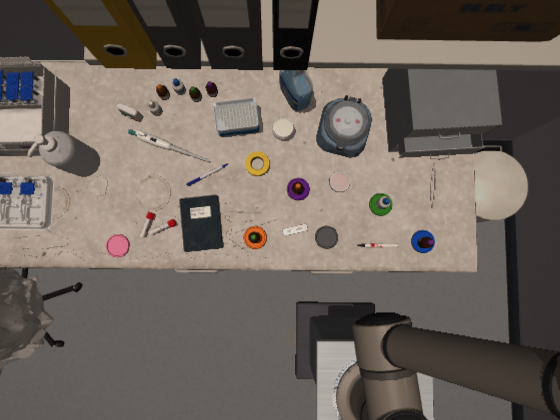

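View pics/side0.png

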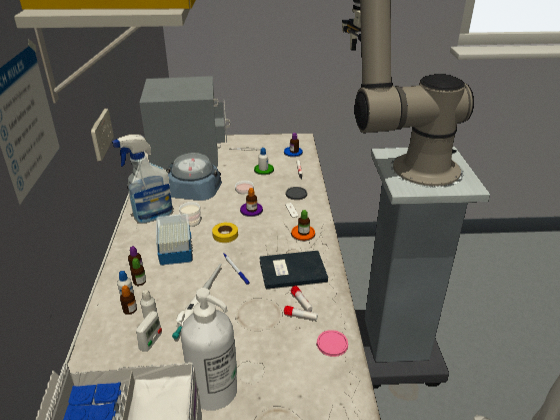

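```bash
cat > h.py <<'E'
from cell import robot, read_camera, camera_params, nets
import cv2,numpy as np
def world(c,row,col,z=None,d=None):
    p=camera_params(c); ray=np.array([(col-p["cx"])/p["fx"],(row-p["cy"])/p["fy"],1])
    R,t=p["R"],p["t"]; C=-R.T@t; v=R.T@ray
    return C+v*(d if d else (z-C[2])/v[2])
E
python3 - <<'E'
from h import *
for q in ["dish_orange","dish_blue","dish_green","dish_purple","dish_grey","bottle_orange","bottle_blue","bottle_green","bottle_purple"]:
    for c in("top","side"):
        for r in nets.landmark_of(c,q)[:3]:
            if r["conf"]>.2: print(q,c,round(r["conf"],2),np.round(r["pixel"]),np.round(world(c,*r["pixel"],z=0 if 'dish' in q else .005),3))
E
```

```text
dish_orange top 0.81 [238. 253.] [0.43  0.337 0.   ]
dish_orange top 0.68 [246. 120.] [0.403 0.71  0.   ]
dish_orange side 0.92 [343. 332.] [ 0.405  0.712 -0.   ]
dish_orange side 0.75 [233. 305.] [0.427 0.33  0.   ]
dish_blue top 0.65 [243. 418.] [ 0.421 -0.127  0.   ]
dish_blue side 0.57 [192. 296.] [0.434 0.12  0.   ]
dish_blue side 0.46 [152. 292.] [ 0.429 -0.146  0.   ]
dish_blue side 0.33 [211. 254.] [0.564 0.214 0.   ]
dish_green top 0.84 [201. 378.] [ 0.538 -0.014  0.   ]
dish_green top 0.67 [239. 422.] [ 0.432 -0.136  0.   ]
dish_green side 0.41 [169. 260.] [ 0.542 -0.028  0.   ]
dish_purple top 0.81 [193. 299.] [0.558 0.21  0.   ]
dish_purple side 0.58 [212. 252.] [0.57 0.22 0.  ]
dish_purple side 0.38 [230. 301.] [0.436 0.316 0.   ]
dish_grey top 0.81 [234. 328.] [0.442 0.128 0.   ]
dish_grey top 0.42 [243. 420.] [ 0.421 -0.13   0.   ]
dish_grey side 0.52 [191. 296.] [0.435 0.112 0.   ]
bottle_orange top 0.51 [192. 296.] [0.561 0.219 0.005]
bottle_orange top 0.27 [242. 423.] [ 0.422 -0.139  0.005]
bottle_orange side 0.79 [210. 250.] [0.574 0.218 0.005]
bottle_blue top 0.65 [204. 382.] [ 0.53  -0.024  0.005]
bottle_blue side 0.57 [211. 251.] [0.57  0.222 0.005]
bottle_blue side 0.49 [208. 250.] [0.573 0.206 0.005]
bottle_green top 0.67 [238. 255.] [0.43  0.332 0.005]
bottle_green side 0.78 [236. 299.] [0.444 0.346 0.005]
bottle_purple top 0.63 [244. 423.] [ 0.417 -0.137  0.005]
bottle_purple top 0.49 [189. 299.] [0.568 0.211 0.005]
bottle_purple side 0.75 [208. 249.] [0.578 0.209 0.005]
bottle_purple side 0.71 [151. 294.] [ 0.421 -0.144  0.005]
```

The top picture shows green bottle in the orange dish (255,238), orange in purple (298,189), blue in green (381,204), purple in blue (423,242), and an empty grey dish (326,237). The pink dish (118,245) and the bottles at the back wall (160–212, 90) are decoys. Now I'll refine the positions and check an enlarged crop.

```bash
cat >> h.py <<'E'
def pts(c,d):
    p=camera_params(c); v,u=np.mgrid[0:420,0:560]
    X=np.stack([(u-p["cx"])/p["fx"]*d,(v-p["cy"])/p["fy"]*d,d],-1)
    return (X-p["t"])@p["R"]
APP={"orange":(.43,.332),"blue":(.421,-.13),"green":(.534,-.018),"purple":(.56,.212),"grey":(.438,.125)}
HUE={"orange":(4,16),"blue":(105,120),"green":(50,75),"purple":(128,150)}
def dishes(im,d):
    hsv=cv2.cvtColor(im,cv2.COLOR_BGR2HSV); P=pts("top",d); out={}
    for n,a in APP.items():
        near=np.hypot(P[...,0]-a[0],P[...,1]-a[1])<.05
        m=near&(P[...,2]<.02)
        m&=((hsv[...,2]<90) if n=="grey" else (hsv[...,0]>=HUE[n][0])&(hsv[...,0]<=HUE[n][1])&(hsv[...,1]>110))
        k,l,st,ce=cv2.connectedComponentsWithStats(m.astype(np.uint8))
        i=1+np.argmax(st[1:,4]); r,c=np.nonzero(l==i)
        W=np.array([world("top",y,x,z=.008)[:2] for y,x in zip(r,c)],np.float32)
        (x,y),R=cv2.minEnclosingCircle(W); out[n]=(x,y,R,len(r),st[i,:4])
    return out
def bottles(d,cam="top",lo=.062):
    P=pts(cam,d); out={}
    for n,a in APP.items():
        m=(np.hypot(P[...,0]-a[0],P[...,1]-a[1])<.05)&(P[...,2]>lo)&(P[...,2]<.1)
        if m.sum()>5:
            q=P[m]; out[n]=np.r_[(q[:,:2].min(0)+q[:,:2].max(0))/2,np.ptp(q[:,:2],axis=0),q[:,2].max(),m.sum()]
    return out
E
python3 - <<'E'
from h import *
im,d=read_camera("top")
for n,v in dishes(im,d).items(): print(n,np.round(v[:3],4),v[3:])
for n,v in bottles(d).items(): print("bottle in",n,np.round(v,4))
ds,d2=read_camera("side")
for n,v in bottles(d2,"side").items(): print("side bottle in",n,np.round(v,4))
cv2.imwrite("pics/crop.png",cv2.resize(im[160:280,230:450],None,fx=3.6,fy=3.6,interpolation=cv2.INTER_CUBIC))
E
```

```text
orange [0.4325 0.3324 0.0323] (310, array([244, 226,  23,  23], dtype=int32))
blue [ 0.4258 -0.1368  0.0316] (256, array([412, 230,  23,  23], dtype=int32))
green [ 0.5288 -0.0196  0.0311] (225, array([370, 194,  22,  22], dtype=int32))
purple [0.57   0.2129 0.0314] (255, array([287, 178,  23,  22], dtype=int32))
grey [0.4345 0.1338 0.0321] (405, array([315, 226,  23,  23], dtype=int32))
bottle in orange [4.311e-01 3.346e-01 1.330e-02 1.620e-02 7.650e-02 3.100e+01]
bottle in blue [ 4.230e-01 -1.328e-01  1.350e-02  1.270e-02  8.020e-02  3.300e+01]
bottle in green [ 5.31e-01 -1.98e-02  1.43e-02  1.49e-02  8.31e-02  3.50e+01]
bottle in purple [5.690e-01 2.174e-01 1.390e-02 1.360e-02 7.750e-02 3.100e+01]
side bottle in orange [4.316e-01 3.372e-01 1.600e-02 1.570e-02 7.710e-02 4.100e+01]
side bottle in blue [ 4.234e-01 -1.300e-01  1.420e-02  1.640e-02  7.900e-02  2.300e+01]
side bottle in green [ 5.322e-01 -1.500e-02  1.610e-02  1.820e-02  8.390e-02  3.600e+01]
side bottle in purple [5.706e-01 2.180e-01 1.420e-02 2.020e-02 7.910e-02 3.600e+01]
```

View pics/crop.png

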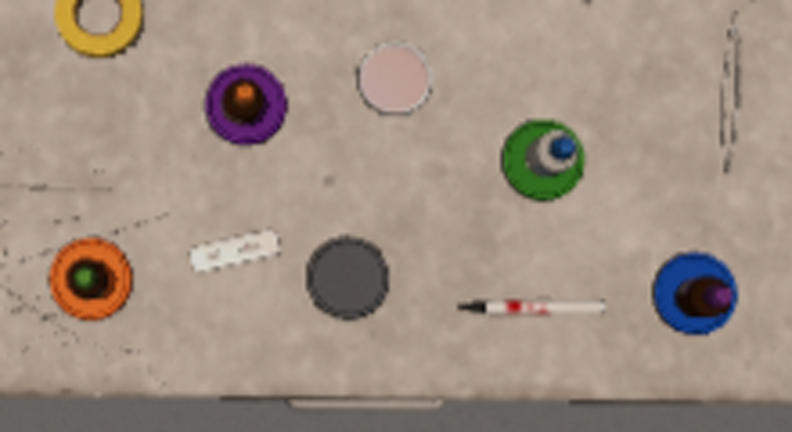

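The crop confirms the layout: purple cap in blue dish, blue cap in green dish, green cap in orange dish, orange cap in purple dish, grey empty. The pale disc at (395,78) and the pink dish are not ours. The plan is purple→grey, blue→blue, green→green, orange→orange, then purple→purple.

step_arm(
  steps=[
    {"x": 0.49,"y": -0.369,"z": 0.103,"rz": 0.372,"claw": 1},
    {"x": 0.49,"y": -0.369,"z": 0.103,"rz": 0.372,"claw": 1},
    {"x": 0.49,"y": -0.369,"z": 0.103,"rz": 0.372,"claw": 1},
    {"x": 0.49,"y": -0.369,"z": 0.103,"rz": 0.372,"claw": 1},
    {"x": 0.49,"y": -0.369,"z": 0.103,"rz": 0.372,"claw": 1},
    {"x": 0.49,"y": -0.369,"z": 0.103,"rz": 0.372,"claw": 1},
    {"x": 0.49,"y": -0.369,"z": 0.103,"rz": 0.372,"claw": 1},
    {"x": 0.49,"y": -0.369,"z": 0.103,"rz": 0.372,"claw": 1},
    {"x": 0.49,"y": -0.369,"z": 0.103,"rz": 0.372,"claw": 1},
    {"x": 0.49,"y": -0.369,"z": 0.103,"rz": 0.372,"claw": 1},
    {"x": 0.49,"y": -0.369,"z": 0.103,"rz": 0.372,"claw": 1},
    {"x": 0.49,"y": -0.369,"z": 0.103,"rz": 0.372,"claw": 1},
  ],
)

```text
$.steps[0]: bad value
```

step_arm(
  steps=[
    {"x": 0.49,"y": -0.369,"z": 0.103,"rx": 0.0,"ry": 0.0,"rz": 0.372,"claw": 0.99},
    {"x": 0.49,"y": -0.369,"z": 0.103,"rx": 0.0,"ry": 0.0,"rz": 0.372,"claw": 0.99},
    {"x": 0.49,"y": -0.369,"z": 0.103,"rx": 0.0,"ry": 0.0,"rz": 0.372,"claw": 0.99},
    {"x": 0.49,"y": -0.369,"z": 0.103,"rx": 0.0,"ry": 0.0,"rz": 0.372,"claw": 0.99},
    {"x": 0.49,"y": -0.369,"z": 0.103,"rx": 0.0,"ry": 0.0,"rz": 0.372,"claw": 0.99},
    {"x": 0.49,"y": -0.369,"z": 0.103,"rx": 0.0,"ry": 0.0,"rz": 0.372,"claw": 0.99},
    {"x": 0.49,"y": -0.369,"z": 0.103,"rx": 0.0,"ry": 0.0,"rz": 0.372,"claw": 0.99},
    {"x": 0.49,"y": -0.369,"z": 0.103,"rx": 0.0,"ry": 0.0,"rz": 0.372,"claw": 0.99},
    {"x": 0.49,"y": -0.369,"z": 0.103,"rx": 0.0,"ry": 0.0,"rz": 0.372,"claw": 0.99},
    {"x": 0.49,"y": -0.369,"z": 0.103,"rx": 0.0,"ry": 0.0,"rz": 0.372,"claw": 0.99},
    {"x": 0.49,"y": -0.369,"z": 0.103,"rx": 0.0,"ry": 0.0,"rz": 0.372,"claw": 0.99},
    {"x": 0.49,"y": -0.369,"z": 0.103,"rx": 0.0,"ry": 0.0,"rz": 0.372,"claw": 0.99},
  ],
  squeeze=15,
)

```text
time: 2.1
tool_pos: [0.4253, -0.1277, 0.1488]
tool_rot: [-3.14, -0.0, 0.004]
contact_force: [-0.7, 0.8, 0.4]
opening: 0.0912
grip_force: 0.0
```

```bash
python3 - <<'E'
from h import *
for i in range(3):
    im,d=read_camera("side"); s=robot.observe(); print(s["tool_pos"],s["tool_rot"])
for n,v in bottles(d,"side").items(): print("side bottle in",n,np.round(v,4))
cv2.imwrite("pics/s1.png",cv2.resize(im[60:240,200:400],None,fx=3,fy=3))
E
```

```text
[ 0.4250465  -0.1284076   0.14879536] [-3.14036843e+00  1.91458253e-04  4.41732267e-03]
[ 0.42409215 -0.13026816  0.14911273] [-3.14132618e+00  5.77795430e-04  4.03438573e-03]
[ 0.4235297  -0.13160812  0.14937124] [3.14129209e+00 4.62237210e-04 2.34694484e-03]
side bottle in orange [4.315e-01 3.405e-01 1.620e-02 1.540e-02 7.860e-02 4.300e+01]
side bottle in blue [ 4.237e-01 -1.305e-01  1.370e-02  1.290e-02  7.740e-02  2.200e+01]
side bottle in green [ 5.322e-01 -1.420e-02  1.610e-02  1.750e-02  8.430e-02  3.600e+01]
side bottle in purple [5.707e-01 2.203e-01 1.430e-02 1.490e-02 7.840e-02 3.800e+01]
```

View pics/s1.png

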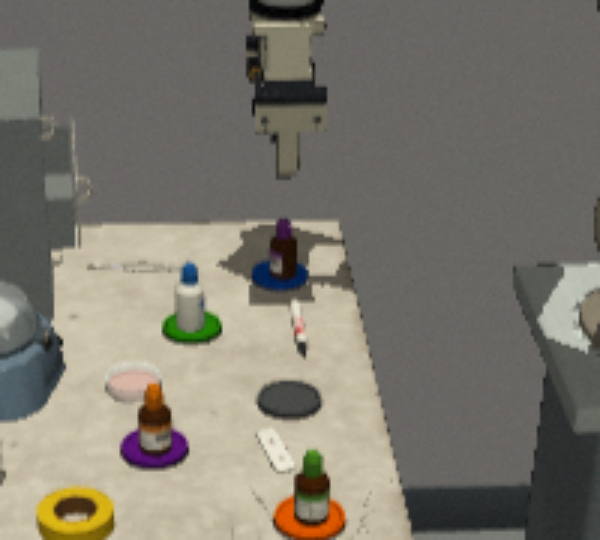

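The side view shows the gripper straight over the purple bottle in the blue dish (280,270). I'll descend and grip.

step_arm(
  steps=[
    {"x": 0,"y": 0,"z": 0.04,"rx": 0,"ry": 0,"rz": 0,"claw": 0.99},
    {"x": 0,"y": 0,"z": 0.08,"rx": 0,"ry": 0,"rz": 0,"claw": 0.99},
    {"x": 0,"y": 0,"z": 0.115,"rx": 0,"ry": 0,"rz": 0,"claw": 0.99},
    {"x": 0,"y": 0,"z": 0.14,"rx": 0,"ry": 0,"rz": 0,"claw": 0.99},
    {"x": 0,"y": 0,"z": 0.16,"rx": 0,"ry": 0,"rz": 0,"claw": 0.99},
    {"x": 0,"y": 0,"z": 0.173,"rx": 0,"ry": 0,"rz": 0,"claw": 0.99},
    {"x": 0,"y": 0,"z": 0.173,"rx": 0,"ry": 0,"rz": 0,"claw": 0.99},
    {"x": 0,"y": 0,"z": 0.173,"rx": 0,"ry": 0,"rz": 0,"claw": 0.0},
    {"x": 0,"y": 0,"z": 0.173,"rx": 0,"ry": 0,"rz": 0,"claw": -0.2},
    {"x": 0,"y": 0,"z": 0.173,"rx": 0,"ry": 0,"rz": 0,"claw": -0.99},
    {"x": 0,"y": 0,"z": 0.173,"rx": 0,"ry": 0,"rz": 0,"claw": -0.99},
    {"x": 0,"y": 0,"z": 0.173,"rx": 0,"ry": 0,"rz": 0,"claw": -0.99},
  ],
  squeeze=12,
)

```text
time: 3.25
tool_pos: [0.4237, -0.1323, 0.0203]
tool_rot: [3.141, -0.001, -0.0]
contact_force: [-0.8, -0.2, 0.1]
opening: 0.0626
grip_force: 0.0
```

step_arm(
  steps=[
    {"x": 0,"y": 0,"z": 0,"rx": 0,"ry": 0,"rz": 0,"claw": -0.99},
    {"x": 0,"y": 0,"z": 0,"rx": 0,"ry": 0,"rz": 0,"claw": -0.99},
    {"x": 0,"y": 0,"z": 0,"rx": 0,"ry": 0,"rz": 0,"claw": -0.99},
    {"x": 0,"y": 0,"z": 0,"rx": 0,"ry": 0,"rz": 0,"claw": -0.99},
  ],
)

```text
time: 3.58
tool_pos: [0.4235, -0.1321, 0.0198]
tool_rot: [3.141, -0.0, -0.0]
contact_force: [0.6, -0.4, -0.4]
opening: 0.0359
grip_force: 0.3
```

step_arm(
  steps=[
    {"x": 0,"y": 0,"z": 0,"rx": 0,"ry": 0,"rz": 0,"claw": -0.99},
    {"x": 0,"y": 0,"z": 0,"rx": 0,"ry": 0,"rz": 0,"claw": -0.99},
    {"x": 0,"y": 0,"z": 0,"rx": 0,"ry": 0,"rz": 0,"claw": -0.99},
    {"x": 0,"y": 0,"z": -0.005,"rx": 0,"ry": 0,"rz": 0,"claw": -0.99},
    {"x": 0,"y": 0,"z": -0.02,"rx": 0,"ry": 0,"rz": 0,"claw": -0.99},
    {"x": 0,"y": 0,"z": -0.045,"rx": 0,"ry": 0,"rz": 0,"claw": -0.99},
    {"x": 0,"y": 0,"z": -0.07,"rx": 0,"ry": 0,"rz": 0,"claw": -0.99},
    {"x": 0,"y": 0,"z": -0.095,"rx": 0,"ry": 0,"rz": 0,"claw": -0.99},
    {"x": 0,"y": 0,"z": -0.115,"rx": 0,"ry": 0,"rz": 0,"claw": -0.99},
    {"x": 0,"y": 0,"z": -0.128,"rx": 0,"ry": 0,"rz": 0,"claw": -0.99},
    {"x": 0,"y": 0,"z": -0.133,"rx": 0,"ry": 0,"rz": 0,"claw": -0.99},
    {"x": 0,"y": 0,"z": -0.133,"rx": 0,"ry": 0,"rz": 0,"claw": -0.99},
  ],
  squeeze=15,
)

```text
time: 4.58
tool_pos: [0.4237, -0.1322, 0.1202]
tool_rot: [3.141, -0.001, -0.0]
contact_force: [0.2, -0.5, -0.2]
opening: 0.0306
grip_force: 15.0
```

```bash
python3 - <<'E'
from h import *
im,d=read_camera("side"); s=robot.observe(); print(s["tool_pos"],s["opening"],s["grip_force"])
cv2.imwrite("pics/s2.png",cv2.resize(im[60:240,200:400],None,fx=3,fy=3))
E
```

```text
[ 0.42331763 -0.131993    0.11948326] 0.03043136247178007 14.999945908784866
```

View pics/s2.png

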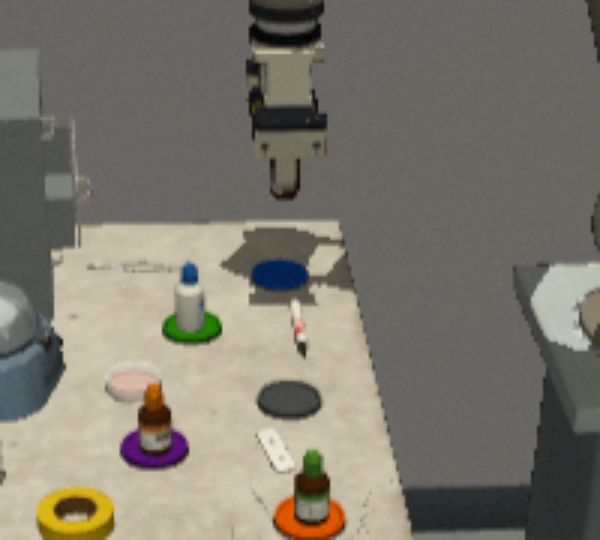

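The bottle is held upright and the blue dish is empty (280,275). Next: travel to grey and place.

step_arm(
  steps=[
    {"x": 0,"y": -0.008,"z": 0,"rx": 0,"ry": 0,"rz": 0,"claw": -0.99},
    {"x": 0.003,"y": -0.03,"z": 0,"rx": 0,"ry": 0,"rz": 0,"claw": -0.99},
    {"x": 0.005,"y": -0.065,"z": 0,"rx": 0,"ry": 0,"rz": 0,"claw": -0.99},
    {"x": 0.007,"y": -0.11,"z": 0,"rx": 0,"ry": 0,"rz": 0,"claw": -0.99},
    {"x": 0.009,"y": -0.16,"z": 0,"rx": 0,"ry": 0,"rz": 0,"claw": -0.99},
    {"x": 0.011,"y": -0.21,"z": 0,"rx": 0,"ry": 0,"rz": 0,"claw": -0.99},
    {"x": 0.013,"y": -0.255,"z": 0,"rx": 0,"ry": 0,"rz": 0,"claw": -0.99},
    {"x": 0.0153,"y": -0.295,"z": 0,"rx": 0,"ry": 0,"rz": 0,"claw": -0.99},
    {"x": 0.0153,"y": -0.325,"z": 0,"rx": 0,"ry": 0,"rz": 0,"claw": -0.99},
    {"x": 0.0153,"y": -0.345,"z": 0,"rx": 0,"ry": 0,"rz": 0,"claw": -0.99},
    {"x": 0.0153,"y": -0.3545,"z": 0,"rx": 0,"ry": 0,"rz": 0,"claw": -0.99},
    {"x": 0.0153,"y": -0.3545,"z": 0,"rx": 0,"ry": 0,"rz": 0,"claw": -0.99},
  ],
)

```text
time: 5.63
tool_pos: [0.4343, 0.135, 0.1187]
tool_rot: [3.141, 0.002, 0.002]
contact_force: [0.3, -1.1, -0.6]
opening: 0.0306
grip_force: 15.0
```

step_arm(
  steps=[
    {"x": 0,"y": 0,"z": 0.005,"rx": 0,"ry": 0,"rz": 0,"claw": -0.99},
    {"x": 0,"y": 0,"z": 0.02,"rx": 0,"ry": 0,"rz": 0,"claw": -0.99},
    {"x": 0,"y": 0,"z": 0.045,"rx": 0,"ry": 0,"rz": 0,"claw": -0.99},
    {"x": 0,"y": 0,"z": 0.07,"rx": 0,"ry": 0,"rz": 0,"claw": -0.99},
    {"x": 0,"y": 0,"z": 0.09,"rx": 0,"ry": 0,"rz": 0,"claw": -0.99},
    {"x": 0,"y": 0,"z": 0.108,"rx": 0,"ry": 0,"rz": 0,"claw": -0.99},
    {"x": 0,"y": 0,"z": 0.12,"rx": 0,"ry": 0,"rz": 0,"claw": -0.99},
    {"x": 0,"y": 0,"z": 0.127,"rx": 0,"ry": 0,"rz": 0,"claw": -0.99},
    {"x": 0,"y": 0,"z": 0.131,"rx": 0,"ry": 0,"rz": 0,"claw": -0.99},
    {"x": 0,"y": 0,"z": 0.132,"rx": 0,"ry": 0,"rz": 0,"claw": -0.99},
    {"x": 0,"y": 0,"z": 0.132,"rx": 0,"ry": 0,"rz": 0,"claw": -0.99},
    {"x": 0,"y": 0,"z": 0.132,"rx": 0,"ry": 0,"rz": 0,"claw": -0.99},
  ],
)

```text
time: 6.63
tool_pos: [0.4354, 0.1338, 0.0209]
tool_rot: [-3.142, -0.001, -0.0]
contact_force: [0.2, -0.4, -0.1]
opening: 0.0307
grip_force: 15.0
```

step_arm(
  steps=[
    {"x": 0,"y": 0,"z": 0,"rx": 0,"ry": 0,"rz": 0,"claw": -0.2},
    {"x": 0,"y": 0,"z": 0,"rx": 0,"ry": 0,"rz": 0,"claw": 0.0},
    {"x": 0,"y": 0,"z": 0,"rx": 0,"ry": 0,"rz": 0,"claw": 0.99},
    {"x": 0,"y": 0,"z": 0,"rx": 0,"ry": 0,"rz": 0,"claw": 0.99},
    {"x": 0,"y": 0,"z": 0,"rx": 0,"ry": 0,"rz": 0,"claw": 0.99},
    {"x": 0,"y": 0,"z": 0,"rx": 0,"ry": 0,"rz": 0,"claw": 0.99},
    {"x": 0,"y": 0,"z": 0,"rx": 0,"ry": 0,"rz": 0,"claw": 0.99},
    {"x": 0,"y": 0,"z": -0.04,"rx": 0,"ry": 0,"rz": 0,"claw": 0.99},
    {"x": 0,"y": 0,"z": -0.09,"rx": 0,"ry": 0,"rz": 0,"claw": 0.99},
    {"x": 0,"y": 0,"z": -0.14,"rx": 0,"ry": 0,"rz": 0,"claw": 0.99},
    {"x": 0,"y": 0,"z": -0.172,"rx": 0,"ry": 0,"rz": 0,"claw": 0.99},
    {"x": 0,"y": 0,"z": -0.172,"rx": 0,"ry": 0,"rz": 0,"claw": 0.99},
  ],
)

```text
time: 7.63
tool_pos: [0.4379, 0.1343, 0.1543]
tool_rot: [-3.14, -0.01, -0.0]
contact_force: [0.8, -0.5, -0.6]
opening: 0.0908
grip_force: 0.0
```

step_arm(
  steps=[
    {"x": 0.03,"y": 0.04,"z": 0,"rx": 0,"ry": 0,"rz": 0,"claw": 0.99},
    {"x": 0.05,"y": 0.08,"z": 0,"rx": 0,"ry": 0,"rz": 0,"claw": 0.99},
    {"x": 0.08,"y": 0.12,"z": 0,"rx": 0,"ry": 0,"rz": 0,"claw": 0.99},
    {"x": 0.11,"y": 0.16,"z": 0,"rx": 0,"ry": 0,"rz": 0,"claw": 0.99},
    {"x": 0.129,"y": 0.19,"z": 0,"rx": 0,"ry": 0,"rz": 0,"claw": 0.99},
    {"x": 0.129,"y": 0.202,"z": 0,"rx": 0,"ry": 0,"rz": 0,"claw": 0.99},
    {"x": 0.129,"y": 0.202,"z": 0,"rx": 0,"ry": 0,"rz": 0,"claw": 0.99},
    {"x": 0.129,"y": 0.202,"z": 0,"rx": 0,"ry": 0,"rz": 0,"claw": 0.99},
  ],
)

```text
time: 8.3
tool_pos: [0.5306, -0.0174, 0.1487]
tool_rot: [-3.141, 0.002, -0.001]
contact_force: [0.0, 0.3, -0.5]
opening: 0.0915
grip_force: 0.0
```

```bash
python3 - <<'E'
from h import *
im,d=read_camera("side"); s=robot.observe(); print(s["tool_pos"],s["opening"],s["grip_force"])
for n,v in bottles(d,"side").items(): print("side bottle in",n,np.round(v,4))
cv2.imwrite("pics/s3.png",cv2.resize(im[60:240,200:400],None,fx=3,fy=3))
E
```

```text
[ 0.53057278 -0.01677014  0.14889582] 0.09160584469939898 0.0
side bottle in orange [4.314e-01 3.345e-01 1.690e-02 1.790e-02 7.870e-02 4.100e+01]
side bottle in green [ 5.322e-01 -1.650e-02  1.610e-02  1.740e-02  8.200e-02  3.500e+01]
side bottle in purple [5.707e-01 2.209e-01 1.440e-02 1.490e-02 7.860e-02 3.600e+01]
side bottle in grey [4.359e-01 1.363e-01 1.490e-02 1.740e-02 7.900e-02 3.200e+01]
```

View pics/s3.png

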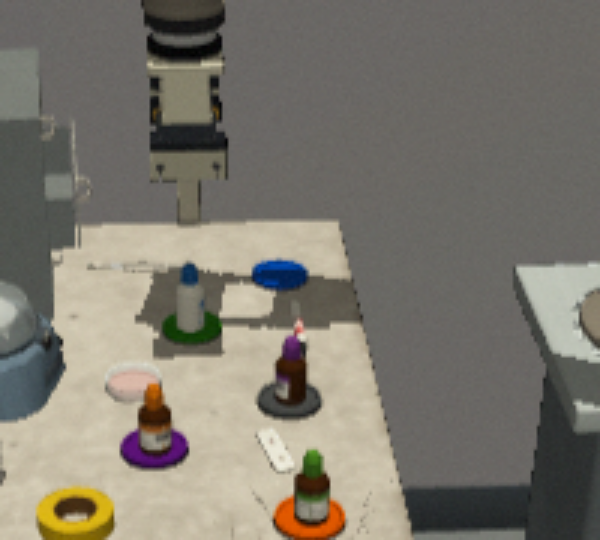

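Purple stands upright in grey (290,385) and the gripper is over the blue bottle (190,310). I'll grip it.

step_arm(
  steps=[
    {"x": 0,"y": 0,"z": 0.04,"rx": 0,"ry": 0,"rz": 0,"claw": 0.99},
    {"x": 0,"y": 0,"z": 0.08,"rx": 0,"ry": 0,"rz": 0,"claw": 0.99},
    {"x": 0,"y": 0,"z": 0.115,"rx": 0,"ry": 0,"rz": 0,"claw": 0.99},
    {"x": 0,"y": 0,"z": 0.14,"rx": 0,"ry": 0,"rz": 0,"claw": 0.99},
    {"x": 0,"y": 0,"z": 0.158,"rx": 0,"ry": 0,"rz": 0,"claw": 0.99},
    {"x": 0,"y": 0,"z": 0.168,"rx": 0,"ry": 0,"rz": 0,"claw": 0.99},
    {"x": 0,"y": 0,"z": 0.168,"rx": 0,"ry": 0,"rz": 0,"claw": 0.99},
    {"x": 0,"y": 0,"z": 0.168,"rx": 0,"ry": 0,"rz": 0,"claw": -0.99},
    {"x": 0,"y": 0,"z": 0.168,"rx": 0,"ry": 0,"rz": 0,"claw": -0.99},
    {"x": 0,"y": 0,"z": 0.168,"rx": 0,"ry": 0,"rz": 0,"claw": -0.99},
    {"x": 0,"y": 0,"z": 0.168,"rx": 0,"ry": 0,"rz": 0,"claw": -0.99},
    {"x": 0,"y": 0,"z": 0.168,"rx": 0,"ry": 0,"rz": 0,"claw": -0.99},
  ],
)

```text
time: 9.35
tool_pos: [0.532, -0.0178, 0.0241]
tool_rot: [3.141, -0.001, -0.0]
contact_force: [0.5, 0.0, 0.6]
opening: 0.0624
grip_force: 0.0
```

step_arm(
  steps=[
    {"x": 0,"y": 0,"z": 0,"rx": 0,"ry": 0,"rz": 0,"claw": -0.99},
    {"x": 0,"y": 0,"z": 0,"rx": 0,"ry": 0,"rz": 0,"claw": -0.99},
    {"x": 0,"y": 0,"z": 0,"rx": 0,"ry": 0,"rz": 0,"claw": -0.99},
    {"x": 0,"y": 0,"z": 0,"rx": 0,"ry": 0,"rz": 0,"claw": -0.99},
    {"x": 0,"y": 0,"z": 0,"rx": 0,"ry": 0,"rz": 0,"claw": -0.99},
    {"x": 0,"y": 0,"z": 0,"rx": 0,"ry": 0,"rz": 0,"claw": -0.99},
    {"x": 0,"y": 0,"z": 0,"rx": 0,"ry": 0,"rz": 0,"claw": -0.99},
  ],
)

```text
time: 9.93
tool_pos: [0.5317, -0.0178, 0.0234]
tool_rot: [3.141, -0.0, -0.0]
contact_force: [-0.6, -0.6, 1.0]
opening: 0.0306
grip_force: 15.0
```

step_arm(
  steps=[
    {"x": 0,"y": 0,"z": -0.005,"rx": 0,"ry": 0,"rz": 0,"claw": -0.99},
    {"x": 0,"y": 0,"z": -0.02,"rx": 0,"ry": 0,"rz": 0,"claw": -0.99},
    {"x": 0,"y": 0,"z": -0.045,"rx": 0,"ry": 0,"rz": 0,"claw": -0.99},
    {"x": 0,"y": 0,"z": -0.07,"rx": 0,"ry": 0,"rz": 0,"claw": -0.99},
    {"x": 0,"y": 0,"z": -0.095,"rx": 0,"ry": 0,"rz": 0,"claw": -0.99},
    {"x": 0,"y": 0,"z": -0.115,"rx": 0,"ry": 0,"rz": 0,"claw": -0.99},
    {"x": 0,"y": 0,"z": -0.128,"rx": 0,"ry": 0,"rz": 0,"claw": -0.99},
    {"x": 0,"y": 0,"z": -0.133,"rx": 0,"ry": 0,"rz": 0,"claw": -0.99},
    {"x": 0,"y": 0,"z": -0.133,"rx": 0,"ry": 0,"rz": 0,"claw": -0.99},
  ],
)

```text
time: 10.68
tool_pos: [0.532, -0.0178, 0.1239]
tool_rot: [3.141, -0.001, -0.0]
contact_force: [0.3, -0.6, -0.3]
opening: 0.0306
grip_force: 15.0
```

step_arm(
  steps=[
    {"x": -0.005,"y": 0.006,"z": 0,"rx": 0,"ry": 0,"rz": 0,"claw": -0.99},
    {"x": -0.02,"y": 0.023,"z": 0,"rx": 0,"ry": 0,"rz": 0,"claw": -0.99},
    {"x": -0.045,"y": 0.051,"z": 0,"rx": 0,"ry": 0,"rz": 0,"claw": -0.99},
    {"x": -0.075,"y": 0.085,"z": 0,"rx": 0,"ry": 0,"rz": 0,"claw": -0.99},
    {"x": -0.1,"y": 0.113,"z": 0,"rx": 0,"ry": 0,"rz": 0,"claw": -0.99},
    {"x": -0.12,"y": 0.135,"z": 0,"rx": 0,"ry": 0,"rz": 0,"claw": -0.99},
    {"x": -0.135,"y": 0.152,"z": 0,"rx": 0,"ry": 0,"rz": 0,"claw": -0.99},
    {"x": -0.1407,"y": 0.1588,"z": 0,"rx": 0,"ry": 0,"rz": 0,"claw": -0.99},
    {"x": -0.1407,"y": 0.1588,"z": 0,"rx": 0,"ry": 0,"rz": 0,"claw": -0.99},
    {"x": -0.1407,"y": 0.1588,"z": 0,"rx": 0,"ry": 0,"rz": 0,"claw": -0.99},
  ],
)

```text
time: 11.52
tool_pos: [0.4261, -0.1366, 0.1228]
tool_rot: [-3.141, 0.0, -0.001]
contact_force: [-0.1, -0.4, 0.2]
opening: 0.0309
grip_force: 15.0
```

step_arm(
  steps=[
    {"x": 0,"y": 0,"z": 0.005,"rx": 0,"ry": 0,"rz": 0,"claw": -0.99},
    {"x": 0,"y": 0,"z": 0.02,"rx": 0,"ry": 0,"rz": 0,"claw": -0.99},
    {"x": 0,"y": 0,"z": 0.045,"rx": 0,"ry": 0,"rz": 0,"claw": -0.99},
    {"x": 0,"y": 0,"z": 0.07,"rx": 0,"ry": 0,"rz": 0,"claw": -0.99},
    {"x": 0,"y": 0,"z": 0.09,"rx": 0,"ry": 0,"rz": 0,"claw": -0.99},
    {"x": 0,"y": 0,"z": 0.108,"rx": 0,"ry": 0,"rz": 0,"claw": -0.99},
    {"x": 0,"y": 0,"z": 0.12,"rx": 0,"ry": 0,"rz": 0,"claw": -0.99},
    {"x": 0,"y": 0,"z": 0.127,"rx": 0,"ry": 0,"rz": 0,"claw": -0.99},
    {"x": 0,"y": 0,"z": 0.131,"rx": 0,"ry": 0,"rz": 0,"claw": -0.99},
    {"x": 0,"y": 0,"z": 0.132,"rx": 0,"ry": 0,"rz": 0,"claw": -0.99},
    {"x": 0,"y": 0,"z": 0.132,"rx": 0,"ry": 0,"rz": 0,"claw": -0.99},
    {"x": 0,"y": 0,"z": 0.132,"rx": 0,"ry": 0,"rz": 0,"claw": -0.99},
  ],
)

```text
time: 12.52
tool_pos: [0.4265, -0.137, 0.0247]
tool_rot: [3.141, -0.001, -0.0]
contact_force: [-0.7, 0.3, -0.0]
opening: 0.0304
grip_force: 15.0
```

step_arm(
  steps=[
    {"x": 0,"y": 0,"z": 0,"rx": 0,"ry": 0,"rz": 0,"claw": -0.2},
    {"x": 0,"y": 0,"z": 0,"rx": 0,"ry": 0,"rz": 0,"claw": 0.0},
    {"x": 0,"y": 0,"z": 0,"rx": 0,"ry": 0,"rz": 0,"claw": 0.99},
    {"x": 0,"y": 0,"z": 0,"rx": 0,"ry": 0,"rz": 0,"claw": 0.99},
    {"x": 0,"y": 0,"z": 0,"rx": 0,"ry": 0,"rz": 0,"claw": 0.99},
    {"x": 0,"y": 0,"z": 0,"rx": 0,"ry": 0,"rz": 0,"claw": 0.99},
    {"x": 0,"y": 0,"z": 0,"rx": 0,"ry": 0,"rz": 0,"claw": 0.99},
    {"x": 0,"y": 0,"z": -0.04,"rx": 0,"ry": 0,"rz": 0,"claw": 0.99},
    {"x": 0,"y": 0,"z": -0.09,"rx": 0,"ry": 0,"rz": 0,"claw": 0.99},
    {"x": 0,"y": 0,"z": -0.14,"rx": 0,"ry": 0,"rz": 0,"claw": 0.99},
    {"x": 0,"y": 0,"z": -0.168,"rx": 0,"ry": 0,"rz": 0,"claw": 0.99},
    {"x": 0,"y": 0,"z": -0.168,"rx": 0,"ry": 0,"rz": 0,"claw": 0.99},
  ],
)

```text
time: 13.52
tool_pos: [0.4286, -0.1379, 0.1547]
tool_rot: [3.137, -0.008, -0.0]
contact_force: [-0.3, -0.6, 0.7]
opening: 0.0911
grip_force: 0.0
```

step_arm(
  steps=[
    {"x": 0,"y": -0.05,"z": 0,"rx": 0,"ry": 0,"rz": 0,"claw": 0.99},
    {"x": 0,"y": -0.105,"z": 0,"rx": 0,"ry": 0,"rz": 0,"claw": 0.99},
    {"x": 0,"y": -0.16,"z": 0,"rx": 0,"ry": 0,"rz": 0,"claw": 0.99},
    {"x": 0.002,"y": -0.215,"z": 0,"rx": 0,"ry": 0,"rz": 0,"claw": 0.99},
    {"x": 0.004,"y": -0.27,"z": 0,"rx": 0,"ry": 0,"rz": 0,"claw": 0.99},
    {"x": 0.006,"y": -0.325,"z": 0,"rx": 0,"ry": 0,"rz": 0,"claw": 0.99},
    {"x": 0.007,"y": -0.38,"z": 0,"rx": 0,"ry": 0,"rz": 0,"claw": 0.99},
    {"x": 0.007,"y": -0.435,"z": 0,"rx": 0,"ry": 0,"rz": 0,"claw": 0.99},
    {"x": 0.007,"y": -0.49,"z": 0,"rx": 0,"ry": 0,"rz": 0,"claw": 0.99},
    {"x": 0.007,"y": -0.545,"z": 0,"rx": 0,"ry": 0,"rz": 0,"claw": 0.99},
    {"x": 0.007,"y": -0.595,"z": 0,"rx": 0,"ry": 0,"rz": 0,"claw": 0.99},
    {"x": 0.007,"y": -0.6277,"z": 0,"rx": 0,"ry": 0,"rz": 0,"claw": 0.99},
  ],
)

```text
time: 14.52
tool_pos: [0.4305, 0.3373, 0.1491]
tool_rot: [-3.141, 0.001, 0.002]
contact_force: [0.5, -0.9, 0.5]
opening: 0.0911
grip_force: 0.0
```

```bash
python3 - <<'E'
from h import *
for i in range(4): im,d=read_camera("side")
s=robot.observe(); print(s["tool_pos"],s["tool_rot"],s["opening"])
for n,v in bottles(d,"side").items(): print("side bottle in",n,np.round(v,4))
cv2.imwrite("pics/s4.png",cv2.resize(im[60:260,180:400],None,fx=2.7,fy=2.7))
E
```

```text
[0.43075152 0.33387244 0.14897089] [3.14005674e+00 1.78417860e-03 1.20398679e-03] 0.09122128927578939
side bottle in orange [4.313e-01 3.379e-01 1.660e-02 1.660e-02 8.030e-02 4.100e+01]
side bottle in purple [5.706e-01 2.211e-01 1.420e-02 1.470e-02 7.890e-02 3.700e+01]
```

View pics/s4.png

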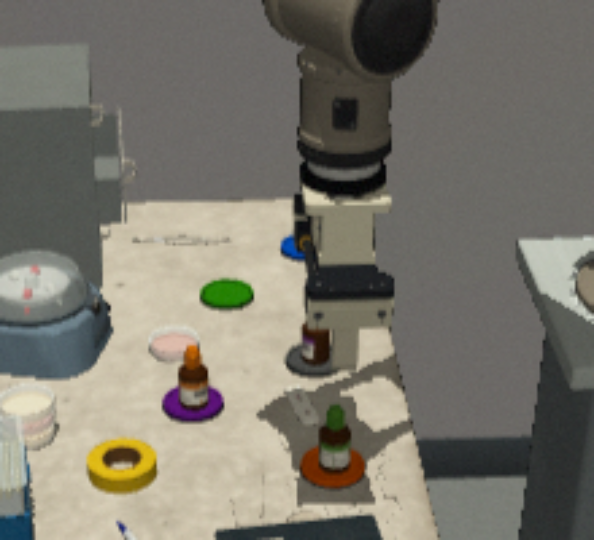

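The gripper is over the green bottle in the orange dish (335,450), the green dish is empty, and purple still stands in grey. I'll grip the green bottle.

step_arm(
  steps=[
    {"x": 0,"y": 0,"z": 0.04,"rx": 0,"ry": 0,"rz": 0,"claw": 0.99},
    {"x": 0,"y": 0,"z": 0.08,"rx": 0,"ry": 0,"rz": 0,"claw": 0.99},
    {"x": 0,"y": 0,"z": 0.115,"rx": 0,"ry": 0,"rz": 0,"claw": 0.99},
    {"x": 0,"y": 0,"z": 0.14,"rx": 0,"ry": 0,"rz": 0,"claw": 0.99},
    {"x": 0,"y": 0,"z": 0.162,"rx": 0,"ry": 0,"rz": 0,"claw": 0.99},
    {"x": 0,"y": 0,"z": 0.174,"rx": 0,"ry": 0,"rz": 0,"claw": 0.99},
    {"x": 0,"y": 0,"z": 0.174,"rx": 0,"ry": 0,"rz": 0,"claw": 0.99},
    {"x": 0,"y": 0,"z": 0.174,"rx": 0,"ry": 0,"rz": 0,"claw": -0.99},
    {"x": 0,"y": 0,"z": 0.174,"rx": 0,"ry": 0,"rz": 0,"claw": -0.99},
    {"x": 0,"y": 0,"z": 0.174,"rx": 0,"ry": 0,"rz": 0,"claw": -0.99},
    {"x": 0,"y": 0,"z": 0.174,"rx": 0,"ry": 0,"rz": 0,"claw": -0.99},
    {"x": 0,"y": 0,"z": 0.174,"rx": 0,"ry": 0,"rz": 0,"claw": -0.99},
  ],
)

```text
time: 15.72
tool_pos: [0.4319, 0.3342, 0.0204]
tool_rot: [-3.141, -0.001, -0.0]
contact_force: [0.1, 0.1, 0.4]
opening: 0.0625
grip_force: 0.0
```

step_arm(
  steps=[
    {"x": 0,"y": 0,"z": 0,"rx": 0,"ry": 0,"rz": 0,"claw": -0.99},
    {"x": 0,"y": 0,"z": 0,"rx": 0,"ry": 0,"rz": 0,"claw": -0.99},
    {"x": 0,"y": 0,"z": 0,"rx": 0,"ry": 0,"rz": 0,"claw": -0.99},
    {"x": 0,"y": 0,"z": 0,"rx": 0,"ry": 0,"rz": 0,"claw": -0.99},
    {"x": 0,"y": 0,"z": 0,"rx": 0,"ry": 0,"rz": 0,"claw": -0.99},
    {"x": 0,"y": 0,"z": 0,"rx": 0,"ry": 0,"rz": 0,"claw": -0.99},
    {"x": 0,"y": 0,"z": 0,"rx": 0,"ry": 0,"rz": 0,"claw": -0.99},
  ],
)

```text
time: 16.3
tool_pos: [0.4315, 0.334, 0.0197]
tool_rot: [3.142, -0.0, -0.0]
contact_force: [-0.3, -0.0, -0.0]
opening: 0.0303
grip_force: 15.0
```

step_arm(
  steps=[
    {"x": 0,"y": 0,"z": -0.005,"rx": 0,"ry": 0,"rz": 0,"claw": -0.99},
    {"x": 0,"y": 0,"z": -0.02,"rx": 0,"ry": 0,"rz": 0,"claw": -0.99},
    {"x": 0,"y": 0,"z": -0.045,"rx": 0,"ry": 0,"rz": 0,"claw": -0.99},
    {"x": 0,"y": 0,"z": -0.07,"rx": 0,"ry": 0,"rz": 0,"claw": -0.99},
    {"x": 0,"y": 0,"z": -0.095,"rx": 0,"ry": 0,"rz": 0,"claw": -0.99},
    {"x": 0,"y": 0,"z": -0.115,"rx": 0,"ry": 0,"rz": 0,"claw": -0.99},
    {"x": 0,"y": 0,"z": -0.128,"rx": 0,"ry": 0,"rz": 0,"claw": -0.99},
    {"x": 0,"y": 0,"z": -0.133,"rx": 0,"ry": 0,"rz": 0,"claw": -0.99},
    {"x": 0,"y": 0,"z": -0.133,"rx": 0,"ry": 0,"rz": 0,"claw": -0.99},
  ],
)

```text
time: 17.05
tool_pos: [0.4319, 0.3342, 0.1205]
tool_rot: [-3.141, -0.002, -0.0]
contact_force: [0.5, 1.1, -0.3]
opening: 0.0305
grip_force: 15.0
```

step_arm(
  steps=[
    {"x": 0.003,"y": 0.01,"z": 0,"rx": 0,"ry": 0,"rz": 0,"claw": -0.99},
    {"x": 0.011,"y": 0.04,"z": 0,"rx": 0,"ry": 0,"rz": 0,"claw": -0.99},
    {"x": 0.024,"y": 0.085,"z": 0,"rx": 0,"ry": 0,"rz": 0,"claw": -0.99},
    {"x": 0.037,"y": 0.135,"z": 0,"rx": 0,"ry": 0,"rz": 0,"claw": -0.99},
    {"x": 0.051,"y": 0.185,"z": 0,"rx": 0,"ry": 0,"rz": 0,"claw": -0.99},
    {"x": 0.065,"y": 0.235,"z": 0,"rx": 0,"ry": 0,"rz": 0,"claw": -0.99},
    {"x": 0.079,"y": 0.285,"z": 0,"rx": 0,"ry": 0,"rz": 0,"claw": -0.99},
    {"x": 0.093,"y": 0.335,"z": 0,"rx": 0,"ry": 0,"rz": 0,"claw": -0.99},
    {"x": 0.107,"y": 0.385,"z": 0,"rx": 0,"ry": 0,"rz": 0,"claw": -0.99},
    {"x": 0.119,"y": 0.43,"z": 0,"rx": 0,"ry": 0,"rz": 0,"claw": -0.99},
    {"x": 0.127,"y": 0.46,"z": 0,"rx": 0,"ry": 0,"rz": 0,"claw": -0.99},
    {"x": 0.1304,"y": 0.4715,"z": 0,"rx": 0,"ry": 0,"rz": 0,"claw": -0.99},
  ],
)

```text
time: 18.05
tool_pos: [0.5291, -0.0235, 0.1183]
tool_rot: [3.141, 0.002, -0.004]
contact_force: [-0.4, 0.0, -0.2]
opening: 0.0311
grip_force: 15.0
```

step_arm(
  steps=[
    {"x": 0,"y": 0,"z": 0,"rx": 0,"ry": 0,"rz": 0,"claw": -0.99},
    {"x": 0,"y": 0,"z": 0.015,"rx": 0,"ry": 0,"rz": 0,"claw": -0.99},
    {"x": 0,"y": 0,"z": 0.04,"rx": 0,"ry": 0,"rz": 0,"claw": -0.99},
    {"x": 0,"y": 0,"z": 0.07,"rx": 0,"ry": 0,"rz": 0,"claw": -0.99},
    {"x": 0,"y": 0,"z": 0.09,"rx": 0,"ry": 0,"rz": 0,"claw": -0.99},
    {"x": 0,"y": 0,"z": 0.108,"rx": 0,"ry": 0,"rz": 0,"claw": -0.99},
    {"x": 0,"y": 0,"z": 0.12,"rx": 0,"ry": 0,"rz": 0,"claw": -0.99},
    {"x": 0,"y": 0,"z": 0.127,"rx": 0,"ry": 0,"rz": 0,"claw": -0.99},
    {"x": 0,"y": 0,"z": 0.131,"rx": 0,"ry": 0,"rz": 0,"claw": -0.99},
    {"x": 0,"y": 0,"z": 0.132,"rx": 0,"ry": 0,"rz": 0,"claw": -0.99},
    {"x": 0,"y": 0,"z": 0.132,"rx": 0,"ry": 0,"rz": 0,"claw": -0.99},
    {"x": 0,"y": 0,"z": 0.132,"rx": 0,"ry": 0,"rz": 0,"claw": -0.99},
  ],
)

```text
time: 19.05
tool_pos: [0.5296, -0.0197, 0.0211]
tool_rot: [3.141, -0.001, -0.0]
contact_force: [-0.8, -0.1, -0.0]
opening: 0.0306
grip_force: 15.0
```

step_arm(
  steps=[
    {"x": 0,"y": 0,"z": 0,"rx": 0,"ry": 0,"rz": 0,"claw": -0.2},
    {"x": 0,"y": 0,"z": 0,"rx": 0,"ry": 0,"rz": 0,"claw": 0.0},
    {"x": 0,"y": 0,"z": 0,"rx": 0,"ry": 0,"rz": 0,"claw": 0.99},
    {"x": 0,"y": 0,"z": 0,"rx": 0,"ry": 0,"rz": 0,"claw": 0.99},
    {"x": 0,"y": 0,"z": 0,"rx": 0,"ry": 0,"rz": 0,"claw": 0.99},
    {"x": 0,"y": 0,"z": 0,"rx": 0,"ry": 0,"rz": 0,"claw": 0.99},
    {"x": 0,"y": 0,"z": 0,"rx": 0,"ry": 0,"rz": 0,"claw": 0.99},
    {"x": 0,"y": 0,"z": -0.04,"rx": 0,"ry": 0,"rz": 0,"claw": 0.99},
    {"x": 0,"y": 0,"z": -0.09,"rx": 0,"ry": 0,"rz": 0,"claw": 0.99},
    {"x": 0,"y": 0,"z": -0.14,"rx": 0,"ry": 0,"rz": 0,"claw": 0.99},
    {"x": 0,"y": 0,"z": -0.172,"rx": 0,"ry": 0,"rz": 0,"claw": 0.99},
    {"x": 0,"y": 0,"z": -0.172,"rx": 0,"ry": 0,"rz": 0,"claw": 0.99},
  ],
)

```text
time: 20.05
tool_pos: [0.5322, -0.0201, 0.155]
tool_rot: [3.14, -0.01, -0.0]
contact_force: [0.0, -0.2, -0.3]
opening: 0.0913
grip_force: 0.0
```

step_arm(
  steps=[
    {"x": 0.005,"y": -0.03,"z": 0,"rx": 0,"ry": 0,"rz": 0,"claw": 0.99},
    {"x": 0.015,"y": -0.08,"z": 0,"rx": 0,"ry": 0,"rz": 0,"claw": 0.99},
    {"x": 0.023,"y": -0.13,"z": 0,"rx": 0,"ry": 0,"rz": 0,"claw": 0.99},
    {"x": 0.032,"y": -0.18,"z": 0,"rx": 0,"ry": 0,"rz": 0,"claw": 0.99},
    {"x": 0.04,"y": -0.23,"z": 0,"rx": 0,"ry": 0,"rz": 0,"claw": 0.99},
    {"x": 0.048,"y": -0.275,"z": 0,"rx": 0,"ry": 0,"rz": 0,"claw": 0.99},
    {"x": 0.053,"y": -0.305,"z": 0,"rx": 0,"ry": 0,"rz": 0,"claw": 0.99},
    {"x": 0.0543,"y": -0.3168,"z": 0,"rx": 0,"ry": 0,"rz": 0,"claw": 0.99},
    {"x": 0.0543,"y": -0.3168,"z": 0,"rx": 0,"ry": 0,"rz": 0,"claw": 0.99},
    {"x": 0.0543,"y": -0.3168,"z": 0,"rx": 0,"ry": 0,"rz": 0,"claw": 0.99},
  ],
)

```text
time: 20.88
tool_pos: [0.5695, 0.2174, 0.1487]
tool_rot: [3.141, 0.001, 0.0]
contact_force: [0.4, 0.2, -0.3]
opening: 0.0911
grip_force: 0.0
```

```bash
python3 - <<'E'
from h import *
im,d=read_camera("side")
s=robot.observe(); print(s["tool_pos"],s["tool_rot"],s["opening"])
for n,v in bottles(d,"side").items(): print("side bottle in",n,np.round(v,4))
cv2.imwrite("pics/s5.png",cv2.resize(im[60:260,180:400],None,fx=2.7,fy=2.7))
im,d=read_camera("top")
print({n:np.round(v[:3],4) for n,v in dishes(im,d).items() if n in("orange",)})
E
```

```text
[0.56967847 0.21667641 0.14889915] [ 3.14066562e+00  1.13808245e-03 -9.36498232e-04] 0.09108548145017095
side bottle in blue [ 4.271e-01 -1.308e-01  1.460e-02  2.440e-02  8.190e-02  3.000e+01]
side bottle in green [ 5.26e-01 -1.42e-02  3.70e-03  1.44e-02  7.75e-02  1.20e+01]
side bottle in purple [5.706e-01 2.196e-01 1.430e-02 1.690e-02 7.770e-02 3.600e+01]
side bottle in grey [4.356e-01 1.357e-01 1.620e-02 2.270e-02 7.830e-02 3.200e+01]Traceback (most recent call last):
  File "<stdin>", line 7, in <module>
  File "h.py", line 20, in dishes
    i=1+np.argmax(st[1:,4]); r,c=np.nonzero(l==i)
        ~~~~~~~~~^^^^^^^^^^
    return _wrapfunc(a, 'argmax', axis=axis, out=out, **kwds)
    return bound(*args, **kwds)
ValueError: attempt to get argmax of an empty sequence
```

View pics/s5.png

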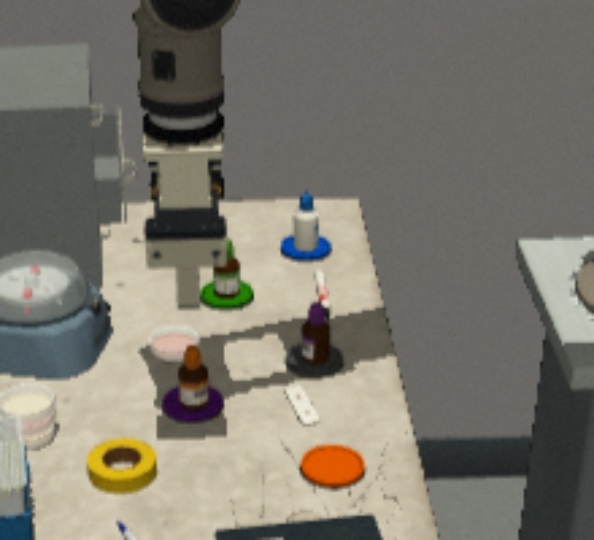

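Blue stands in blue (305,235), green in green (228,285), purple is parked in grey, and the orange dish is empty (333,466). The gripper is over the orange bottle (193,385).

step_arm(
  steps=[
    {"x": 0,"y": 0,"z": 0.04,"rx": 0,"ry": 0,"rz": 0,"claw": 0.99},
    {"x": 0,"y": 0,"z": 0.08,"rx": 0,"ry": 0,"rz": 0,"claw": 0.99},
    {"x": 0,"y": 0,"z": 0.115,"rx": 0,"ry": 0,"rz": 0,"claw": 0.99},
    {"x": 0,"y": 0,"z": 0.14,"rx": 0,"ry": 0,"rz": 0,"claw": 0.99},
    {"x": 0,"y": 0,"z": 0.162,"rx": 0,"ry": 0,"rz": 0,"claw": 0.99},
    {"x": 0,"y": 0,"z": 0.173,"rx": 0,"ry": 0,"rz": 0,"claw": 0.99},
    {"x": 0,"y": 0,"z": 0.173,"rx": 0,"ry": 0,"rz": 0,"claw": 0.99},
    {"x": 0,"y": 0,"z": 0.173,"rx": 0,"ry": 0,"rz": 0,"claw": -0.99},
    {"x": 0,"y": 0,"z": 0.173,"rx": 0,"ry": 0,"rz": 0,"claw": -0.99},
    {"x": 0,"y": 0,"z": 0.173,"rx": 0,"ry": 0,"rz": 0,"claw": -0.99},
    {"x": 0,"y": 0,"z": 0.173,"rx": 0,"ry": 0,"rz": 0,"claw": -0.99},
    {"x": 0,"y": 0,"z": 0.173,"rx": 0,"ry": 0,"rz": 0,"claw": -0.99},
  ],
)

```text
time: 21.98
tool_pos: [0.5704, 0.218, 0.0205]
tool_rot: [-3.141, -0.001, -0.0]
contact_force: [0.7, 0.1, -0.5]
opening: 0.0627
grip_force: 0.0
```

step_arm(
  steps=[
    {"x": 0,"y": 0,"z": 0,"rx": 0,"ry": 0,"rz": 0,"claw": -0.99},
    {"x": 0,"y": 0,"z": 0,"rx": 0,"ry": 0,"rz": 0,"claw": -0.99},
    {"x": 0,"y": 0,"z": 0,"rx": 0,"ry": 0,"rz": 0,"claw": -0.99},
    {"x": 0,"y": 0,"z": 0,"rx": 0,"ry": 0,"rz": 0,"claw": -0.99},
    {"x": 0,"y": 0,"z": 0,"rx": 0,"ry": 0,"rz": 0,"claw": -0.99},
    {"x": 0,"y": 0,"z": 0,"rx": 0,"ry": 0,"rz": 0,"claw": -0.99},
    {"x": 0,"y": 0,"z": 0,"rx": 0,"ry": 0,"rz": 0,"claw": -0.99},
  ],
)

```text
time: 22.57
tool_pos: [0.57, 0.2179, 0.0196]
tool_rot: [3.141, 0.0, -0.0]
contact_force: [-0.3, 0.6, 0.2]
opening: 0.0304
grip_force: 15.0
```

step_arm(
  steps=[
    {"x": 0,"y": 0,"z": -0.005,"rx": 0,"ry": 0,"rz": 0,"claw": -0.99},
    {"x": 0,"y": 0,"z": -0.02,"rx": 0,"ry": 0,"rz": 0,"claw": -0.99},
    {"x": 0,"y": 0,"z": -0.045,"rx": 0,"ry": 0,"rz": 0,"claw": -0.99},
    {"x": 0,"y": 0,"z": -0.07,"rx": 0,"ry": 0,"rz": 0,"claw": -0.99},
    {"x": 0,"y": 0,"z": -0.095,"rx": 0,"ry": 0,"rz": 0,"claw": -0.99},
    {"x": 0,"y": 0,"z": -0.115,"rx": 0,"ry": 0,"rz": 0,"claw": -0.99},
    {"x": 0,"y": 0,"z": -0.128,"rx": 0,"ry": 0,"rz": 0,"claw": -0.99},
    {"x": 0,"y": 0,"z": -0.133,"rx": 0,"ry": 0,"rz": 0,"claw": -0.99},
    {"x": 0,"y": 0,"z": -0.133,"rx": 0,"ry": 0,"rz": 0,"claw": -0.99},
  ],
)

```text
time: 23.32
tool_pos: [0.5705, 0.218, 0.1206]
tool_rot: [-3.141, -0.002, -0.0]
contact_force: [0.2, -0.9, -0.4]
opening: 0.0306
grip_force: 15.0
```

step_arm(
  steps=[
    {"x": -0.007,"y": -0.006,"z": 0,"rx": 0,"ry": 0,"rz": 0,"claw": -0.99},
    {"x": -0.025,"y": -0.021,"z": 0,"rx": 0,"ry": 0,"rz": 0,"claw": -0.99},
    {"x": -0.055,"y": -0.046,"z": 0,"rx": 0,"ry": 0,"rz": 0,"claw": -0.99},
    {"x": -0.09,"y": -0.075,"z": 0,"rx": 0,"ry": 0,"rz": 0,"claw": -0.99},
    {"x": -0.122,"y": -0.102,"z": 0,"rx": 0,"ry": 0,"rz": 0,"claw": -0.99},
    {"x": -0.15,"y": -0.125,"z": 0,"rx": 0,"ry": 0,"rz": 0,"claw": -0.99},
    {"x": -0.173,"y": -0.144,"z": 0,"rx": 0,"ry": 0,"rz": 0,"claw": -0.99},
    {"x": -0.1827,"y": -0.1525,"z": 0,"rx": 0,"ry": 0,"rz": 0,"claw": -0.99},
    {"x": -0.1827,"y": -0.1525,"z": 0,"rx": 0,"ry": 0,"rz": 0,"claw": -0.99},
    {"x": -0.1827,"y": -0.1525,"z": 0,"rx": 0,"ry": 0,"rz": 0,"claw": -0.99},
  ],
)

```text
time: 24.15
tool_pos: [0.433, 0.3322, 0.1189]
tool_rot: [3.141, 0.0, 0.001]
contact_force: [0.0, -0.5, -1.0]
opening: 0.0309
grip_force: 15.0
```

step_arm(
  steps=[
    {"x": 0,"y": 0,"z": 0.005,"rx": 0,"ry": 0,"rz": 0,"claw": -0.99},
    {"x": 0,"y": 0,"z": 0.02,"rx": 0,"ry": 0,"rz": 0,"claw": -0.99},
    {"x": 0,"y": 0,"z": 0.045,"rx": 0,"ry": 0,"rz": 0,"claw": -0.99},
    {"x": 0,"y": 0,"z": 0.07,"rx": 0,"ry": 0,"rz": 0,"claw": -0.99},
    {"x": 0,"y": 0,"z": 0.09,"rx": 0,"ry": 0,"rz": 0,"claw": -0.99},
    {"x": 0,"y": 0,"z": 0.108,"rx": 0,"ry": 0,"rz": 0,"claw": -0.99},
    {"x": 0,"y": 0,"z": 0.12,"rx": 0,"ry": 0,"rz": 0,"claw": -0.99},
    {"x": 0,"y": 0,"z": 0.127,"rx": 0,"ry": 0,"rz": 0,"claw": -0.99},
    {"x": 0,"y": 0,"z": 0.131,"rx": 0,"ry": 0,"rz": 0,"claw": -0.99},
    {"x": 0,"y": 0,"z": 0.132,"rx": 0,"ry": 0,"rz": 0,"claw": -0.99},
    {"x": 0,"y": 0,"z": 0.132,"rx": 0,"ry": 0,"rz": 0,"claw": -0.99},
    {"x": 0,"y": 0,"z": 0.132,"rx": 0,"ry": 0,"rz": 0,"claw": -0.99},
  ],
)

```text
time: 25.15
tool_pos: [0.4335, 0.3325, 0.021]
tool_rot: [-3.141, -0.001, -0.0]
contact_force: [0.4, -0.1, 0.3]
opening: 0.0309
grip_force: 15.0
```

step_arm(
  steps=[
    {"x": 0,"y": 0,"z": 0,"rx": 0,"ry": 0,"rz": 0,"claw": -0.2},
    {"x": 0,"y": 0,"z": 0,"rx": 0,"ry": 0,"rz": 0,"claw": 0.0},
    {"x": 0,"y": 0,"z": 0,"rx": 0,"ry": 0,"rz": 0,"claw": 0.99},
    {"x": 0,"y": 0,"z": 0,"rx": 0,"ry": 0,"rz": 0,"claw": 0.99},
    {"x": 0,"y": 0,"z": 0,"rx": 0,"ry": 0,"rz": 0,"claw": 0.99},
    {"x": 0,"y": 0,"z": 0,"rx": 0,"ry": 0,"rz": 0,"claw": 0.99},
    {"x": 0,"y": 0,"z": 0,"rx": 0,"ry": 0,"rz": 0,"claw": 0.99},
    {"x": 0,"y": 0,"z": -0.04,"rx": 0,"ry": 0,"rz": 0,"claw": 0.99},
    {"x": 0,"y": 0,"z": -0.09,"rx": 0,"ry": 0,"rz": 0,"claw": 0.99},
    {"x": 0,"y": 0,"z": -0.14,"rx": 0,"ry": 0,"rz": 0,"claw": 0.99},
    {"x": 0,"y": 0,"z": -0.172,"rx": 0,"ry": 0,"rz": 0,"claw": 0.99},
    {"x": 0,"y": 0,"z": -0.172,"rx": 0,"ry": 0,"rz": 0,"claw": 0.99},
  ],
)

```text
time: 26.15
tool_pos: [0.4356, 0.3339, 0.1552]
tool_rot: [-3.136, -0.009, -0.0]
contact_force: [0.9, 0.6, -0.8]
opening: 0.0916
grip_force: 0.0
```

step_arm(
  steps=[
    {"x": 0,"y": 0.03,"z": 0,"rx": 0,"ry": 0,"rz": 0,"claw": 0.99},
    {"x": 0.001,"y": 0.08,"z": 0,"rx": 0,"ry": 0,"rz": 0,"claw": 0.99},
    {"x": 0.002,"y": 0.13,"z": 0,"rx": 0,"ry": 0,"rz": 0,"claw": 0.99},
    {"x": 0.0027,"y": 0.18,"z": 0,"rx": 0,"ry": 0,"rz": 0,"claw": 0.99},
    {"x": 0.0027,"y": 0.225,"z": 0,"rx": 0,"ry": 0,"rz": 0,"claw": 0.99},
    {"x": 0.0027,"y": 0.255,"z": 0,"rx": 0,"ry": 0,"rz": 0,"claw": 0.99},
    {"x": 0.0027,"y": 0.2648,"z": 0,"rx": 0,"ry": 0,"rz": 0,"claw": 0.99},
    {"x": 0.0027,"y": 0.2648,"z": 0,"rx": 0,"ry": 0,"rz": 0,"claw": 0.99},
    {"x": 0.0027,"y": 0.2648,"z": 0,"rx": 0,"ry": 0,"rz": 0,"claw": 0.99},
  ],
)

```text
time: 26.9
tool_pos: [0.435, 0.1341, 0.1492]
tool_rot: [-3.141, 0.0, -0.001]
contact_force: [1.0, 0.4, -0.9]
opening: 0.0915
grip_force: 0.0
```

```bash
python3 - <<'E'
from h import *
im,d=read_camera("side")
s=robot.observe(); print(s["tool_pos"],s["tool_rot"],s["opening"])
for n,v in bottles(d,"side").items(): print("side bottle in",n,np.round(v,4))
E
```

```text
[0.43502255 0.13458465 0.14926461] [-3.14125041e+00  1.09877584e-04 -2.22518418e-04] 0.09136805370026062
side bottle in orange [4.338e-01 3.362e-01 1.610e-02 1.740e-02 7.750e-02 4.100e+01]
side bottle in green [ 5.306e-01 -1.700e-02  1.310e-02  1.880e-02  7.810e-02  2.800e+01]
side bottle in grey [4.357e-01 1.369e-01 1.500e-02 1.880e-02 7.820e-02 3.000e+01]
```

step_arm(
  steps=[
    {"x": 0,"y": 0,"z": 0.04,"rx": 0,"ry": 0,"rz": 0,"claw": 0.99},
    {"x": 0,"y": 0,"z": 0.08,"rx": 0,"ry": 0,"rz": 0,"claw": 0.99},
    {"x": 0,"y": 0,"z": 0.115,"rx": 0,"ry": 0,"rz": 0,"claw": 0.99},
    {"x": 0,"y": 0,"z": 0.14,"rx": 0,"ry": 0,"rz": 0,"claw": 0.99},
    {"x": 0,"y": 0,"z": 0.162,"rx": 0,"ry": 0,"rz": 0,"claw": 0.99},
    {"x": 0,"y": 0,"z": 0.173,"rx": 0,"ry": 0,"rz": 0,"claw": 0.99},
    {"x": 0,"y": 0,"z": 0.173,"rx": 0,"ry": 0,"rz": 0,"claw": 0.99},
    {"x": 0,"y": 0,"z": 0.173,"rx": 0,"ry": 0,"rz": 0,"claw": -0.99},
    {"x": 0,"y": 0,"z": 0.173,"rx": 0,"ry": 0,"rz": 0,"claw": -0.99},
    {"x": 0,"y": 0,"z": 0.173,"rx": 0,"ry": 0,"rz": 0,"claw": -0.99},
    {"x": 0,"y": 0,"z": 0.173,"rx": 0,"ry": 0,"rz": 0,"claw": -0.99},
    {"x": 0,"y": 0,"z": 0.173,"rx": 0,"ry": 0,"rz": 0,"claw": -0.99},
  ],
)

```text
time: 27.95
tool_pos: [0.4354, 0.1338, 0.0204]
tool_rot: [-3.141, -0.001, -0.0]
contact_force: [-0.0, 0.4, 0.5]
opening: 0.0626
grip_force: 0.0
```

step_arm(
  steps=[
    {"x": 0,"y": 0,"z": 0,"rx": 0,"ry": 0,"rz": 0,"claw": -0.99},
    {"x": 0,"y": 0,"z": 0,"rx": 0,"ry": 0,"rz": 0,"claw": -0.99},
    {"x": 0,"y": 0,"z": 0,"rx": 0,"ry": 0,"rz": 0,"claw": -0.99},
    {"x": 0,"y": 0,"z": 0,"rx": 0,"ry": 0,"rz": 0,"claw": -0.99},
    {"x": 0,"y": 0,"z": 0,"rx": 0,"ry": 0,"rz": 0,"claw": -0.99},
    {"x": 0,"y": 0,"z": 0,"rx": 0,"ry": 0,"rz": 0,"claw": -0.99},
    {"x": 0,"y": 0,"z": 0,"rx": 0,"ry": 0,"rz": 0,"claw": -0.99},
  ],
)

```text
time: 28.53
tool_pos: [0.435, 0.1337, 0.0197]
tool_rot: [3.141, 0.0, -0.0]
contact_force: [0.3, 0.0, 0.9]
opening: 0.031
grip_force: 15.0
```

step_arm(
  steps=[
    {"x": 0,"y": 0,"z": -0.005,"rx": 0,"ry": 0,"rz": 0,"claw": -0.99},
    {"x": 0,"y": 0,"z": -0.02,"rx": 0,"ry": 0,"rz": 0,"claw": -0.99},
    {"x": 0,"y": 0,"z": -0.045,"rx": 0,"ry": 0,"rz": 0,"claw": -0.99},
    {"x": 0,"y": 0,"z": -0.07,"rx": 0,"ry": 0,"rz": 0,"claw": -0.99},
    {"x": 0,"y": 0,"z": -0.095,"rx": 0,"ry": 0,"rz": 0,"claw": -0.99},
    {"x": 0,"y": 0,"z": -0.115,"rx": 0,"ry": 0,"rz": 0,"claw": -0.99},
    {"x": 0,"y": 0,"z": -0.128,"rx": 0,"ry": 0,"rz": 0,"claw": -0.99},
    {"x": 0,"y": 0,"z": -0.133,"rx": 0,"ry": 0,"rz": 0,"claw": -0.99},
    {"x": 0,"y": 0,"z": -0.133,"rx": 0,"ry": 0,"rz": 0,"claw": -0.99},
  ],
)

```text
time: 29.28
tool_pos: [0.4354, 0.1338, 0.1203]
tool_rot: [-3.141, -0.002, -0.0]
contact_force: [-0.2, 0.4, -1.1]
opening: 0.0306
grip_force: 15.0
```

step_arm(
  steps=[
    {"x": 0.007,"y": -0.004,"z": 0,"rx": 0,"ry": 0,"rz": 0,"claw": -0.99},
    {"x": 0.025,"y": -0.015,"z": 0,"rx": 0,"ry": 0,"rz": 0,"claw": -0.99},
    {"x": 0.055,"y": -0.033,"z": 0,"rx": 0,"ry": 0,"rz": 0,"claw": -0.99},
    {"x": 0.09,"y": -0.053,"z": 0,"rx": 0,"ry": 0,"rz": 0,"claw": -0.99},
    {"x": 0.122,"y": -0.072,"z": 0,"rx": 0,"ry": 0,"rz": 0,"claw": -0.99},
    {"x": 0.15,"y": -0.089,"z": 0,"rx": 0,"ry": 0,"rz": 0,"claw": -0.99},
    {"x": 0.171,"y": -0.102,"z": 0,"rx": 0,"ry": 0,"rz": 0,"claw": -0.99},
    {"x": 0.18,"y": -0.107,"z": 0,"rx": 0,"ry": 0,"rz": 0,"claw": -0.99},
    {"x": 0.18,"y": -0.107,"z": 0,"rx": 0,"ry": 0,"rz": 0,"claw": -0.99},
    {"x": 0.18,"y": -0.107,"z": 0,"rx": 0,"ry": 0,"rz": 0,"claw": -0.99},
  ],
)

```text
time: 30.12
tool_pos: [0.5691, 0.2137, 0.1182]
tool_rot: [3.141, 0.003, -0.0]
contact_force: [-0.3, -0.2, -1.8]
opening: 0.0306
grip_force: 15.0
```

step_arm(
  steps=[
    {"x": 0,"y": 0,"z": 0.005,"rx": 0,"ry": 0,"rz": 0,"claw": -0.99},
    {"x": 0,"y": 0,"z": 0.02,"rx": 0,"ry": 0,"rz": 0,"claw": -0.99},
    {"x": 0,"y": 0,"z": 0.045,"rx": 0,"ry": 0,"rz": 0,"claw": -0.99},
    {"x": 0,"y": 0,"z": 0.07,"rx": 0,"ry": 0,"rz": 0,"claw": -0.99},
    {"x": 0,"y": 0,"z": 0.09,"rx": 0,"ry": 0,"rz": 0,"claw": -0.99},
    {"x": 0,"y": 0,"z": 0.108,"rx": 0,"ry": 0,"rz": 0,"claw": -0.99},
    {"x": 0,"y": 0,"z": 0.12,"rx": 0,"ry": 0,"rz": 0,"claw": -0.99},
    {"x": 0,"y": 0,"z": 0.127,"rx": 0,"ry": 0,"rz": 0,"claw": -0.99},
    {"x": 0,"y": 0,"z": 0.131,"rx": 0,"ry": 0,"rz": 0,"claw": -0.99},
    {"x": 0,"y": 0,"z": 0.132,"rx": 0,"ry": 0,"rz": 0,"claw": -0.99},
    {"x": 0,"y": 0,"z": 0.132,"rx": 0,"ry": 0,"rz": 0,"claw": -0.99},
    {"x": 0,"y": 0,"z": 0.132,"rx": 0,"ry": 0,"rz": 0,"claw": -0.99},
  ],
)

```text
time: 31.12
tool_pos: [0.5705, 0.214, 0.0212]
tool_rot: [-3.141, -0.001, -0.0]
contact_force: [-0.4, 0.0, -0.4]
opening: 0.0308
grip_force: 15.0
```

step_arm(
  steps=[
    {"x": 0,"y": 0,"z": 0,"rx": 0,"ry": 0,"rz": 0,"claw": -0.2},
    {"x": 0,"y": 0,"z": 0,"rx": 0,"ry": 0,"rz": 0,"claw": 0.0},
    {"x": 0,"y": 0,"z": 0,"rx": 0,"ry": 0,"rz": 0,"claw": 0.99},
    {"x": 0,"y": 0,"z": 0,"rx": 0,"ry": 0,"rz": 0,"claw": 0.99},
    {"x": 0,"y": 0,"z": 0,"rx": 0,"ry": 0,"rz": 0,"claw": 0.99},
    {"x": 0,"y": 0,"z": 0,"rx": 0,"ry": 0,"rz": 0,"claw": 0.99},
    {"x": 0,"y": 0,"z": 0,"rx": 0,"ry": 0,"rz": 0,"claw": 0.99},
    {"x": 0,"y": 0,"z": -0.04,"rx": 0,"ry": 0,"rz": 0,"claw": 0.99},
    {"x": 0,"y": 0,"z": -0.09,"rx": 0,"ry": 0,"rz": 0,"claw": 0.99},
    {"x": 0,"y": 0,"z": -0.14,"rx": 0,"ry": 0,"rz": 0,"claw": 0.99},
    {"x": 0,"y": 0,"z": -0.19,"rx": 0,"ry": 0,"rz": 0,"claw": 0.99},
    {"x": 0,"y": 0,"z": -0.23,"rx": 0,"ry": 0,"rz": 0,"claw": 0.99},
  ],
)

```text
time: 32.12
tool_pos: [0.5704, 0.2141, 0.1961]
tool_rot: [-3.141, -0.003, -0.0]
contact_force: [0.7, 0.1, -0.2]
opening: 0.0914
grip_force: 0.0
```

step_arm(
  steps=[
    {"x": 0,"y": 0.05,"z": 0,"rx": 0,"ry": 0,"rz": 0,"claw": 0.99},
    {"x": -0.02,"y": 0.1,"z": 0,"rx": 0,"ry": 0,"rz": 0,"claw": 0.99},
    {"x": -0.04,"y": 0.15,"z": 0,"rx": 0,"ry": 0,"rz": 0,"claw": 0.99},
    {"x": -0.06,"y": 0.2,"z": 0,"rx": 0,"ry": 0,"rz": 0,"claw": 0.99},
    {"x": -0.08,"y": 0.25,"z": 0,"rx": 0,"ry": 0,"rz": 0,"claw": 0.99},
    {"x": -0.1,"y": 0.3,"z": 0,"rx": 0,"ry": 0,"rz": 0,"claw": 0.99},
    {"x": -0.12,"y": 0.35,"z": 0,"rx": 0,"ry": 0,"rz": 0,"claw": 0.99},
    {"x": -0.14,"y": 0.4,"z": 0,"rx": 0,"ry": 0,"rz": 0,"claw": 0.99},
    {"x": -0.16,"y": 0.45,"z": 0,"rx": 0,"ry": 0,"rz": 0,"claw": 0.99},
    {"x": -0.18,"y": 0.5,"z": 0,"rx": 0,"ry": 0,"rz": 0,"claw": 0.99},
    {"x": -0.2,"y": 0.55,"z": 0,"rx": 0,"ry": 0,"rz": 0,"claw": 0.99},
    {"x": -0.21,"y": 0.6,"z": 0,"rx": 0,"ry": 0,"rz": 0,"claw": 0.99},
  ],
)

```text
time: 33.12
tool_pos: [0.4105, -0.2374, 0.1933]
tool_rot: [3.142, 0.0, -0.001]
contact_force: [0.9, -0.8, 0.9]
opening: 0.0915
grip_force: 0.0
```

step_arm(
  steps=[
    {"x": -0.05,"y": 0.05,"z": 0,"rx": 0,"ry": 0,"rz": 0,"claw": 0.99},
    {"x": -0.08,"y": 0.1,"z": 0,"rx": 0,"ry": 0,"rz": 0,"claw": 0.99},
    {"x": -0.1,"y": 0.15,"z": 0,"rx": 0,"ry": 0,"rz": 0,"claw": 0.99},
    {"x": -0.12,"y": 0.2,"z": 0,"rx": 0,"ry": 0,"rz": 0,"claw": 0.99},
    {"x": -0.12,"y": 0.22,"z": 0,"rx": 0,"ry": 0,"rz": 0,"claw": 0.99},
    {"x": -0.12,"y": 0.22,"z": 0,"rx": 0,"ry": 0,"rz": 0,"claw": 0.99},
    {"x": -0.12,"y": 0.22,"z": 0,"rx": 0,"ry": 0,"rz": 0,"claw": 0.99},
  ],
)

```text
time: 33.7
tool_pos: [0.3216, -0.4017, 0.1926]
tool_rot: [-3.141, 0.0, -0.003]
contact_force: [0.7, 0.8, 0.1]
opening: 0.0913
grip_force: 0.0
```

```bash
python3 - <<'E'
from h import *
im,d=read_camera("top")
s=robot.observe(); print(s["tool_pos"],s["qvel"].round(2))
for n,v in bottles(d).items(): print("bottle in",n,np.round(v,4))
a=im[160:280,230:450]
im,d=read_camera("side")
for n,v in bottles(d,"side").items(): print("side bottle in",n,np.round(v,4))
b=cv2.resize(im[120:260,220:340],None,fx=2.2,fy=2.2)
a=cv2.resize(a,None,fx=2.3,fy=2.3); h=308
cv2.imwrite("pics/f.png",np.hstack([cv2.copyMakeBorder(a,0,h-a.shape[0],0,0,0),b]))
E
```

```text
[ 0.32205152 -0.40050592  0.19263531] [ 0.03 -0.02  0.02  0.    0.   -0.  ]
bottle in orange [4.338e-01 3.320e-01 1.360e-02 1.570e-02 7.890e-02 3.200e+01]
bottle in blue [ 4.271e-01 -1.350e-01  1.620e-02  1.650e-02  8.280e-02  4.200e+01]
bottle in green [ 5.302e-01 -1.840e-02  1.610e-02  1.420e-02  7.900e-02  3.300e+01]
bottle in purple [5.690e-01 2.145e-01 1.300e-02 1.370e-02 7.830e-02 3.200e+01]
side bottle in orange [4.338e-01 3.352e-01 1.650e-02 1.520e-02 7.850e-02 4.100e+01]
side bottle in blue [ 4.271e-01 -1.297e-01  1.460e-02  1.820e-02  8.320e-02  2.900e+01]
side bottle in green [ 5.307e-01 -1.730e-02  1.300e-02  1.630e-02  7.860e-02  2.500e+01]
side bottle in purple [5.707e-01 2.164e-01 1.430e-02 1.800e-02 7.800e-02 3.700e+01]
```

View pics/f.png

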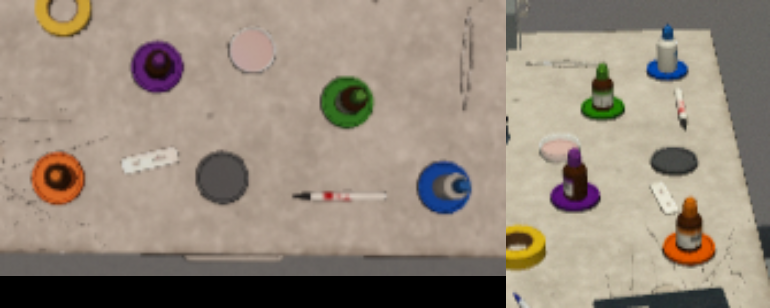

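All four bottles stand upright, each in its own dish: orange (58,178), purple (158,66), green (346,100), blue (443,187). The grey dish is empty (222,177), and the arm is clear of everything.

```bash
python3 -c "
from cell import robot
print(robot.hand_in())"
```

```text
the job is handed in; nothing more can be done
None
```

The job is handed in: all four bottles stand upright in the dishes of their own cap colour, the grey dish is empty, and the arm took about 34 s of the 131 s allowed.

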